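Take the transport lock out of the counter scale

ROBOT

A 7-joint arm with a two-finger parallel gripper is mounted at the origin on the work surface. World frame = base frame: x ahead of the robot, y to its left, z up, the work surface at z = 0. Lengths are in mm, angles in rad, forces in N, time in s.
With the tool pointing down it reaches from about 425 to 875 mm from the base axis. Payload 4.7 kg.
Tool frame: the origin (TCP) lies where the fingers leave the gripper's body, on its centre line; the fingertips stand 70 mm ahead of it and the grasp point (between the pads) lies 51 mm ahead of it; z points along the fingers, y is the direction in which the jaws open and shut (so a half turn about z gives the same grasp; the last joint's range is limited). The gripper opens to 87 mm and grips with 3 to 60 N. Pads are 19 mm wide; open, the fingers measure 117 mm over their backs; the gripper's body (75 mm by 190 mm) begins 51 mm behind the grasp point.
Start: joints at [1.122, 0.321, -0.07, 1.45, 0.023, 1.371, -0.057], TCP at [290.18, -581.647, 292.287] pointing down, gripper open.
Joint ranges: [-2.86, 2.86], [-0.3, 2.09], [-1.38, 1.24], [0.06, 2.45], [-1.56, 4.7], [0.09, 2.05], [-2.69, 2.69]. Speed limits (rad/s): [2.57, 2.57, 3.14, 3.14, 3.14, 3.14, 3.14].

INTERFACE

Orientations are given as a rotation vector (axis times angle).
In Python, from rig import robot gives the robot as it stands.
- The arm moves only by the tool jog_arm, never from a script. Its argument "commands" is a list of rows, each a list of 2 entries, a list of its own where there are three numbers: the shift along the tool's x, y, z in cm, then the turn about the tool's z in degrees. A call has 1 to 12 rows; each row is the pose to reach, as a shift and turn from the pose measured when the call began, along the tool's axes at that moment; what a row does not reach only later rows make up. A row lasts 1/8 s, in which the tool goes at most 62.5 mm and 10.7 degrees, less where a joint would pass 70% of its speed; a pose out of reach is approached as far as the arm can. A call with a gripper value outside its range is refused whole. "grip" is the finger opening in cm, from 0 to 8.7, set as the call begins (left out, the last holds). The fingers move at their own pace and stop on an object; the grip force is fixed at half the most. Time passes only in rows, so rows that repeat a pose let the fingers close. It gives the time, the measured TCP pose, the force and the opening at its end, in the units of the state.
- robot.state(): the state, without advancing time (a new reading comes with each control period).
- robot.read_camera(name): name is "side" or "top" or "wrist"; returns a dict with "color" (384x512x3 uint8, red, green, blue), "fx", "fy", "cx", "cy" (pixels), "R" (3x3) and "t" (3): a world point X has camera coordinates R X + t; the wrist camera has in their place "mount" (4x4, takes a point from camera to tool coordinates, whose origin is the TCP and whose axes are the flange's). Camera axes: x right, y down, z forward; pixel columns grow to the right and rows downward; lengths in mm; the calibration is good to about 2 mm. A picture is of the moment at which its call begins: read the wrist's pose just before it. There is no depth.
- robot.finish_job(): hands the job in, once; it reports no verdict.
The state is a dict: "time": time; "joint_pos": joint angles; "dq": joint speeds; "joint_efforts": joint torques, N m; "eef_pos": TCP position; "ee_rot": TCP orientation; "contact_force": force on the tool from outside, world axes, zero at the start; "wrist_torque": the same for the moment, N m; "grip_width": finger opening in mm.
Only numpy, scipy, OpenCV 4.12 (cv2) and the standard library are available. Lean on these libraries where they do the work, as an engineer would, in place of code of your own. Each camera call takes 0.05 s, during which the arm holds its last target.

TASK

Get the shop's weighing scale ready for use: reach into the round well in its deck, turn the sunk transport lock gently anticlockwise (seen from above) until you feel its stop, ease off a touch, and lift it straight out without forcing it. Then set the lock down in the metal tray, holding it until it is down in there rather than dropping it, let go, and leave the other goods on the counter where they are.

Things in the scene. Friction and masses are not known exactly. Their poses are not given: they have to be found in the camera images.
- scale: Counter weighing scale with its pan off, fixed. Cream housing 270 x 240 mm, flat deck 95 mm above the counter. Origin: on the counter, on the axis of the round well in the deck; housing reaches 115 mm to -x, 155 mm to +x, 120 mm to each side; z up. Four rubber studs, 18 mm across, 6 mm high, on the deck at x -90 and 75, y +-95 mm.
- scale_display (a point): Centre of the top of the scale's display strip, a block 50 (x) x 200 (y) x 30 mm on the deck along the far (+x) edge; this point is 125 mm above the counter and 125 mm from the well axis.
- scale_well (a point): Centre of the well's mouth, level with the deck (95 mm above the counter). The well is round, 86 mm in diameter, 35 mm deep, with upright walls. Fingers must be only part opened to go in beside the lock's bar. Neither fingers nor arm may press on the scale with more than 20 N.
- lock: Transport lock, a loose white plug of 0.11 to 0.23 kg in the well: round flange 64 mm across, 5 mm thick, with a bar grip on top, all sunk below the deck (at the start the flange's top is 61 mm above the counter). Origin: centre of the flange's underside; x along the bar, z up. It has about 2 mm of play sideways and a sprung seat (2.5 N/mm, 4 mm up or down).
- lock_grip (a point): Middle of the lock's bar grip, 18 mm above the lock's origin. The bar is 44 mm long (x), 14 mm wide (y), 26 mm high; its top is 8 mm below the deck at the start.
- lock_key (a point): Centre of the underside of the lock's cross key (40 x 10 x 7 mm, long along x), 15 mm below the lock's origin. The key is caught under a hidden slot 46 x 13 mm, 6 mm thick. Turned anticlockwise from above by 0.45 to 1.55 rad (unseen, differs) it turns almost freely, then meets a sprung stop (5 N m/rad); only there, within 0.05 rad, can it be drawn straight up. Over 25 N between lock and scale (0.3 N m at the stop) does damage.
- tray: Open, empty aluminium tray, fixed, 180 (x) x 160 (y) x 26 mm, walls and floor 4 mm. Origin: centre of its underside, on the counter; z up. The lock goes in it, any way round.
- pan: Bystander (sizes in mm): loose steel weighing pan of the scale, 240 x 200 x 15, lying flat. Origin: centre of its underside.
- eggs: Bystander (sizes in mm): purple-grey moulded egg tray with eggs, 290 x 290, about 75 high. Origin: centre of its underside.
- can_a: Bystander (sizes in mm): food can, 74 diameter, 105 high. Origin: centre of its underside.
- can_b: Bystander (sizes in mm): food can, 74 diameter, 105 high. Origin: centre of its underside.
- jar: Bystander (sizes in mm): glass jar with white lid, 80 diameter, 120 high. Origin: centre of its underside.
- soap: Bystander (sizes in mm): wrapped soap, 55 x 90 x 32. Origin: centre of its underside.
- matches: Bystander (sizes in mm): stack of match boxes, 55 x 36 x 45. Origin: centre of its underside.
Mind the look-alikes: they are no part of the job. Leave any yellow look-alike of the lock alone.

How it is judged:
By the outcome, as a careful person would: the job done as asked, in the order asked, and still so for the second after the job is handed in, with the robot touching nothing.
It also fails if it takes over 72 s, if anything falls off the work surface, if the arm or the gripper's body presses on something with over 40 N, if the wrist force passes 120 N, or if a joint passes its speed limit or range.

## Working session

There is one attempt and no reset: what is moved stays moved. The work goes in short steps, Python scripts to look and compute and a tool call to move; the robot and the scene stay as the last step left them, time stands still between calls to the robot, and variables do not carry over. Pictures are saved under pics/ and viewed, and the job is handed in when it is done.

Besides the shell and the picture viewer there is one more tool, called after "Request:" as name([rows], argument=value, ...), one row to a line, values as JSON. jog_arm: Moves the arm, as the interface text tells. Its arguments: {"type":"object","properties":{"commands":{"type":"array"},"grip":{"type":"number"}},"required":["commands"]}

```bash
mkdir -p pics; ls
cat > h.py <<'E'
import numpy as np,cv2
from rig import robot
from scipy.spatial.transform import Rotation as Rn
def snap(n,f):
    s=robot.state(); c=robot.read_camera(n); cv2.imwrite('pics/'+f,c['color'][:,:,::-1])
    if 'mount' in c:
        M=np.array(c['mount']); T=np.eye(4); T[:3,:3]=Rn.from_rotvec(s['ee_rot']).as_matrix(); T[:3,3]=s['eef_pos']
        W=np.linalg.inv(T@M); c['R']=W[:3,:3]; c['t']=W[:3,3]
    np.save('pics/'+f+'.npy',{k:c[k] for k in c},allow_pickle=True)
    return c
def ld(f): return np.load('pics/'+f+'.npy',allow_pickle=True).item()
def ray(c,u,v,z):
    R=np.array(c['R']);t=np.array(c['t']).ravel()
    d=R.T@np.array([(u-c['cx'])/c['fx'],(v-c['cy'])/c['fy'],1]); o=-R.T@t
    return o+d*(z-o[2])/d[2]
def proj(c,X):
    p=np.array(c['R'])@np.array(X)+np.array(c['t']).ravel(); return [c['fx']*p[0]/p[2]+c['cx'],c['fy']*p[1]/p[2]+c['cy']]
E
python3 - <<'E'
from h import *
for n in ['side','top','wrist']:
    c=snap(n,n+'0.png'); print(n,c['fx'],c['cx'],c['cy'],np.round(c['R'],3).tolist(),np.round(c['t'],1).tolist())
print(robot.state())
E
```

```text
pics
side 369.46052200504494 255.73410915806036 194.24323153663713 [[-0.93, -0.367, -0.026], [-0.165, 0.478, -0.863], [0.329, -0.798, -0.505]] [503.2, 154.6, 1033.5]
top 445.7328714198221 251.76336904867287 190.9712640437378 [[0.044, -0.999, 0.006], [-0.972, -0.044, -0.23], [0.23, 0.004, -0.973]] [-7.1, 532.8, 1414.8]
wrist 306.42467714892126 253.18069281467635 188.34809884951574 [[0.447, -0.894, -0.001], [-0.867, -0.434, 0.247], [-0.221, -0.109, -0.969]] [-650.1, -30.8, 389.4]
{'time': 0.15, 'joint_pos': array([ 1.1220946 ,  0.32161151, -0.07009277,  1.45135628,  0.02259493,
        1.37079055, -0.0568996 ]), 'dq': array([ 0.0016319 , -0.00080841,  0.00026158, -0.00361955, -0.00046914,
        0.00035163, -0.00059747]), 'joint_efforts': array([ 2.07118942e-04, -4.91796470e+01, -4.04656408e-01, -3.12878466e+01,
       -6.39413623e-02,  4.04661836e-02,  1.64865855e-04]), 'eef_pos': array([ 290.03271672, -581.36932694,  291.45884806]), 'ee_rot': array([-3.05655850e+00, -7.20240162e-01,  6.13464342e-04]), 'contact_force': array([0.38177735, 0.06977071, 0.14057889]), 'wrist_torque': array([-0.04631817, -0.01141517, -0.01584778]), 'grip_width': 86.7460450238399}
```

View pics/top0.png

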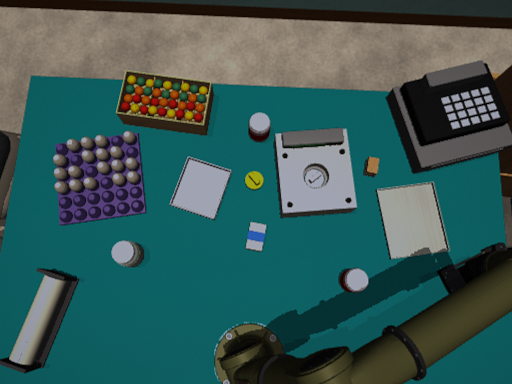

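View pics/side0.png

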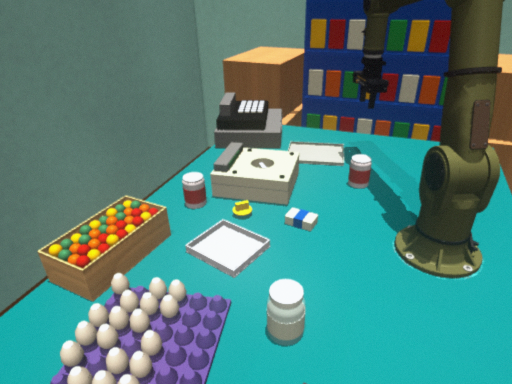

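View pics/wrist0.png

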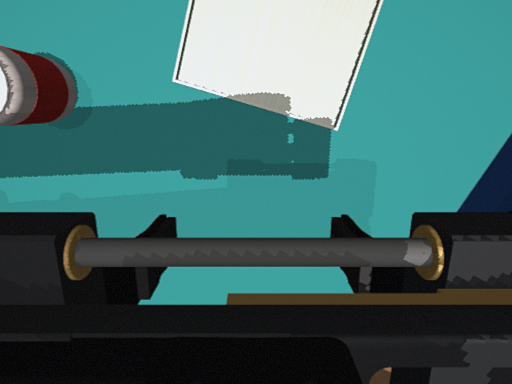

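Run:
```python
from h import *
t=cv2.imread('pics/top0.png'); s=cv2.imread('pics/side0.png')
a=cv2.resize(t[150:202,285:350],None,fx=6,fy=6,interpolation=cv2.INTER_CUBIC)
b=cv2.resize(s[135:205,205:305],None,fx=4,fy=4,interpolation=cv2.INTER_CUBIC)
cv2.imwrite('pics/cropA.png',a);cv2.imwrite('pics/cropB.png',b)
c=ld('top0.png')
for n,p,z in [('well',(316,176),95),('yellow',(254,180),20),('tray',(201,187),26),('canA',(260,119),105),('canB',(355,280),105),('jar',(126,252),120),('soap',(257,236),32),('match',(373,166),45)]: print(n,ray(c,*p,z).round(0))
# tray contour
hsv=cv2.cvtColor(t,cv2.COLOR_BGR2HSV)
m=((hsv[:,:,1]<70)&(hsv[:,:,2]>90)).astype('uint8')
k,_=cv2.findContours(m,cv2.RETR_EXTERNAL,cv2.CHAIN_APPROX_NONE)
for q in k:
    if cv2.contourArea(q)>800:
        r=cv2.minAreaRect(q); print(r); bp=cv2.boxPoints(r)
        for z in (26,95): print(z,np.array([ray(c,*x,z)[:2] for x in bp]).round(0).tolist())
```

```text
well [ 585. -191.   95.]
yellow [581.  11.  20.]
tray [547. 190.  26.]
canA [771.   0. 105.]
canB [ 256. -313.  105.]
jar [309. 394. 120.]
soap [388.  -7.  32.]
match [ 643. -391.   45.]
((35.72413635253906, 320.31036376953125), (20.746417999267578, 93.49018859863281), 23.198591232299805)
26 [[-30.0, 751.0], [236.0, 676.0], [213.0, 611.0], [-51.0, 688.0]]
95 [[-20.0, 716.0], [234.0, 645.0], [212.0, 583.0], [-40.0, 656.0]]
((411.47442626953125, 219.48956298828125), (73.85123443603516, 56.716766357421875), 78.51800537109375)
26 [[568.0, -407.0], [616.0, -598.0], [370.0, -635.0], [325.0, -450.0]]
95 [[550.0, -387.0], [596.0, -570.0], [362.0, -604.0], [319.0, -428.0]]
((200.0805206298828, 187.2025146484375), (47.71504592895508, 52.76542282104492), 19.23067283630371)
26 [[482.0, 294.0], [661.0, 249.0], [611.0, 90.0], [436.0, 139.0]]
95 [[469.0, 281.0], [639.0, 238.0], [592.0, 87.0], [424.0, 133.0]]
((315.37530517578125, 169.9404754638672), (81.77284240722656, 74.04590606689453), 84.5596694946289)
26 [[754.0, -54.0], [793.0, -313.0], [501.0, -337.0], [466.0, -89.0]]
95 [[728.0, -51.0], [764.0, -297.0], [487.0, -321.0], [453.0, -85.0]]
((253.2198486328125, 87.94434356689453), (512.9937133789062, 141.2144317626953), 2.4895529747009277)
26 [[655.0, 916.0], [1209.0, 991.0], [1208.0, -928.0], [657.0, -857.0]]
95 [[634.0, 873.0], [1161.0, 945.0], [1160.0, -884.0], [635.0, -816.0]]
```

View pics/cropA.png

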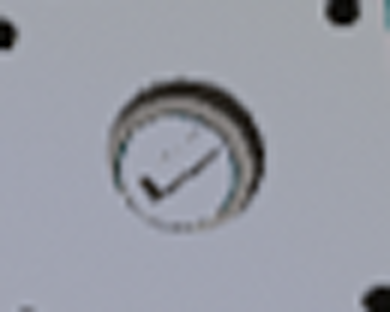

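View pics/cropB.png

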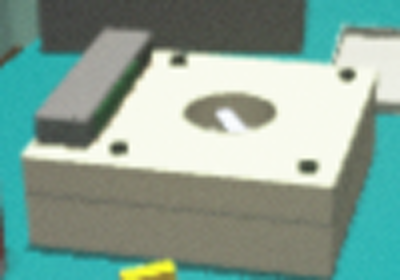

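Run:
```python
from h import *
c=ld('wrist0.png'); M=np.array(c['mount']); print(M.round(3)); s=robot.state()
T=Rn.from_rotvec(s['ee_rot']).as_matrix(); print(T.round(3))
# where does pixel (253,100) etc hit at depth tool z
for v in (20,60,100,150,190,230):
  d=M[:3,:3]@[0,(v-c['cy'])/c['fy'],1]; o=M[:3,3]
  print(v,[ (o+d*((z-o[2])/d[2])).round(0).tolist() for z in (70,150,200,250)])
# refine the well: ellipse in top view
t=cv2.imread('pics/top0.png'); g=cv2.cvtColor(t,cv2.COLOR_BGR2GRAY)
print(g[170:184:3,300:334])
```

```text
[[ 1.0000e-03 -9.6900e-01 -2.4700e-01  6.6883e+01]
 [ 1.0000e+00  1.0000e-03  1.0000e-03  7.0700e-01]
 [-1.0000e-03 -2.4700e-01  9.6900e-01 -9.2938e+01]
 [ 0.0000e+00  0.0000e+00  0.0000e+00  1.0000e+00]]
[[ 0.895  0.446 -0.001]
 [ 0.446 -0.895  0.001]
 [-0.    -0.001 -1.   ]]
20 [[109.0, 1.0, 70.0], [130.0, 1.0, 150.0], [143.0, 1.0, 200.0], [156.0, 1.0, 250.0]]
60 [[91.0, 1.0, 70.0], [103.0, 1.0, 150.0], [110.0, 1.0, 200.0], [118.0, 1.0, 250.0]]
100 [[72.0, 1.0, 70.0], [75.0, 1.0, 150.0], [76.0, 1.0, 200.0], [78.0, 1.0, 250.0]]
150 [[46.0, 1.0, 70.0], [36.0, 1.0, 150.0], [30.0, 1.0, 200.0], [24.0, 1.0, 250.0]]
190 [[24.0, 1.0, 70.0], [4.0, 1.0, 150.0], [-9.0, 1.0, 200.0], [-22.0, 1.0, 250.0]]
230 [[1.0, 1.0, 70.0], [-31.0, 1.0, 150.0], [-52.0, 1.0, 200.0], [-72.0, 1.0, 250.0]]
[[164 163 165 154 104 100 114 112 105 129 134 160 167 167 168 157 151 133
  111  88 104 122 130 107  54  29  25 118 162 166 164 163 163 164]
 [164 165 162 128 116  98 124 159 166 164 165 164 164 165 165 165 152 161
  165 167 169 157  95 116 131 109  52  24  80 154 166 164 164 164]
 [164 165 157 127  84 135 164 165 164 164 164 163 148 160 165 166 166 168
  138 103 119 159 170  99 102 130 119  55  35 149 167 164 164 164]
 [164 164 166 149  79 147 168 167 137 113 158 168 166 167 140 105 115 134
  161 166 165 165 167 140  95 120 136  62  84 155 166 164 164 163]
 [164 164 165 166 158 146 147 163 171 121  50  53 109 134 162 166 165 164
  163 165 165 166 154  93 119 134  79 121 161 165 164 163 164 164]]
```

Request:
jog_arm([
  [[43.4,-24.7,0],81],
  [[43.4,-24.7,0],81],
  [[43.4,-24.7,0],81],
  [[43.4,-24.7,0],81],
  [[43.4,-24.7,0],81],
  [[43.4,-24.7,0],81],
  [[43.4,-24.7,0],81],
  [[43.4,-24.7,0],81],
  [[43.4,-24.7,0],81],
  [[43.4,-24.7,0],81],
  [[43.4,-24.7,0],81],
  [[43.4,-24.7,0],81],
], grip=4)

```text
time: 1.65
eef_pos: [567.3, -168.5, 291.6]
ee_rot: [2.791, -1.442, -0.002]
contact_force: [0.1, -0.8, -1.0]
grip_width: 40.0
```

Run:
```python
from h import *
s=robot.state();print(s['eef_pos'],s['joint_pos'],s['dq'].round(3))
print(Rn.from_rotvec(s['ee_rot']).as_matrix().round(3))
snap('wrist','w1.png')
```

```text
[ 567.29014252 -168.50672834  291.61310485] [ 0.47548654  0.21121465 -0.26844238  1.59476733  0.0567717   1.3446909
 -2.32467232] [ 0.001 -0.002 -0.004  0.    -0.003 -0.    -0.003]
[[ 0.579 -0.816 -0.001]
 [-0.816 -0.579  0.001]
 [-0.001  0.001 -1.   ]]
```

View pics/w1.png

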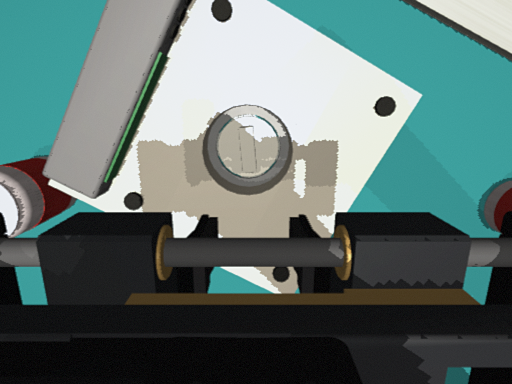

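Run:
```python
from h import *
c=ld('w1.png'); im=cv2.imread('pics/w1.png')[95:205,190:305]
im=cv2.convertScaleAbs(cv2.createCLAHE(3,(4,4)).apply(cv2.cvtColor(im,cv2.COLOR_BGR2GRAY)))
cv2.imwrite('pics/cw1.png',cv2.resize(im,None,fx=5,fy=5,interpolation=cv2.INTER_CUBIC))
```

```text
(no output)
```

View pics/cw1.png

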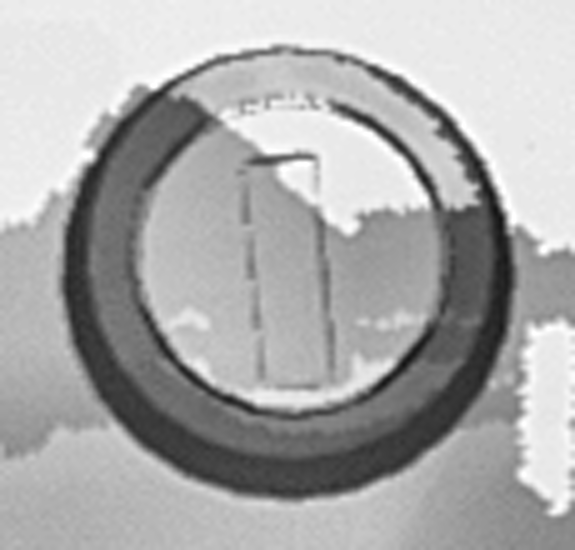

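Run:
```python
from h import *
c=ld('w1.png'); s=robot.state(); T=Rn.from_rotvec(s['ee_rot']).as_matrix(); p0=s['eef_pos']
P=[ray(c,190+x/5,95+y/5,87) for x,y in [(243,165),(318,157),(333,383),(262,385)]]
Q=[T.T@(p-p0) for p in P]; 
for q in Q: print(q.round(1))
m=np.mean(P,0); print('bar',m, T.T@(m-p0)); e=(Q[0]+Q[1]-Q[2]-Q[3]); print('len',np.linalg.norm(e)/2,'ang about toolz',np.degrees(np.arctan2(e[1],e[0])), 'w',np.linalg.norm(Q[0]-Q[1]),np.linalg.norm(Q[2]-Q[3]))
# well mouth: ellipse extents 65..513, 45..497
E=np.array([[65,275],[513,270],[288,47],[290,497]])
P=[ray(c,190+x/5,95+y/5,95) for x,y in E]; print(np.round(P,1).tolist()); 
w=(P[0]+P[1])/2; v=(P[2]+P[3])/2; print('well',w,v,np.linalg.norm(P[0]-P[1]),np.linalg.norm(P[2]-P[3]))
fl=[ray(c,190+x/5,95+y/5,61) for x,y in [(135,260),(448,260),(288,100),(288,412)]]
print('flange',(fl[0]+fl[1])/2,(fl[2]+fl[3])/2,np.linalg.norm(fl[0]-fl[1]),np.linalg.norm(fl[2]-fl[3]))
```

```text
[ 51.7 -13.4 204.6]
[ 53.2   1.  204.6]
[  9.4   4.  204.7]
[  8.9 -10.1 204.7]
bar [ 588.72907663 -190.5843064    87.        ] [ 30.78969401  -4.63018352 204.64323727]
len 43.40362480868344 ang about toolz -4.155186114068793 w 14.38719085853739 14.04210580286393
[[623.7, -166.9, 95.0], [555.2, -216.7, 95.0], [613.2, -225.3, 95.0], [564.0, -155.9, 95.0]]
well [ 589.45520691 -191.77499947   95.        ] [ 588.59923512 -190.59972609   95.        ] 84.63278578260626 85.08245944159789
flange [ 588.5476411  -190.43262074   61.        ] [ 589.15782891 -190.01788721   61.        ] 65.93416259887367 65.53473170282506
```

Request:
jog_arm([
  [[3.1,-0.46,5],-4.2],
  [[3.1,-0.46,9],-4.2],
  [[3.1,-0.46,11.1],-4.2],
  [[3.1,-0.46,11.1],-4.2],
  [[3.1,-0.46,11.1],-4.2],
  [[3.1,-0.46,11.1],-4.2],
], grip=3.4)

```text
time: 2.45
eef_pos: [589.7, -191.3, 182.5]
ee_rot: [-2.842, 1.339, -0.003]
contact_force: [0.5, -0.8, -0.4]
grip_width: 34.3
```

Run:
```python
from h import *
s=robot.state();print(s['eef_pos'],s['contact_force'],s['wrist_torque'],s['grip_width'])
c=snap('wrist','w2.png'); im=cv2.imread('pics/w2.png')
for X in [(588.73,-190.58,87)]: print(proj(c,X))
cv2.imwrite('pics/cw2.png',cv2.resize(im[110:310,150:360],None,fx=2.8,fy=2.8,interpolation=cv2.INTER_CUBIC))
```

```text
[ 589.71462313 -191.28875982  182.45999519] [ 0.46096906 -0.80277524 -0.38898744] [ 0.11611471 -0.00956415  0.0085159 ] 34.31393257976005
[np.float64(253.07121647759413), np.float64(219.88814236275732)]
```

View pics/cw2.png

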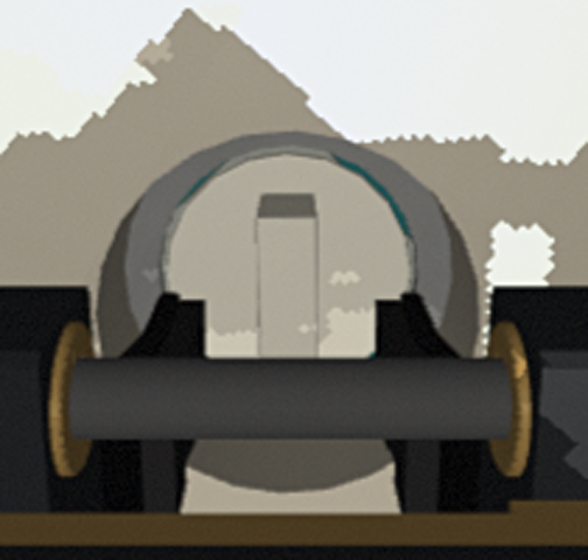

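Request:
jog_arm([
  [[-0.1,0,1.2],0],
  [[-0.1,0.02,2.4],0],
  [[-0.1,0.02,3.6],0],
  [[-0.1,0.02,4.2],0],
  [[-0.1,0.02,4.7],0],
  [[-0.1,0.02,4.7],0],
  [[-0.1,0.02,4.7],0],
])

```text
time: 3.38
eef_pos: [589.2, -190.6, 135.6]
ee_rot: [-2.842, 1.339, -0.003]
contact_force: [-0.1, 0.7, 0.5]
grip_width: 33.9
```

Run:
```python
from h import *
s=robot.state();print(s['eef_pos'],s['contact_force'],s['wrist_torque'],s['grip_width'])
c=snap('wrist','w3.png'); im=cv2.imread('pics/w3.png')
cv2.imwrite('pics/cw3.png',cv2.resize(im[110:310,150:360],None,fx=2.8,fy=2.8,interpolation=cv2.INTER_CUBIC))
```

```text
[ 589.16305292 -190.61061546  135.62478156] [-0.10434953  0.69214655  0.47011197] [0.08587985 0.02454739 0.01563033] 33.8636255726225
```

View pics/cw3.png

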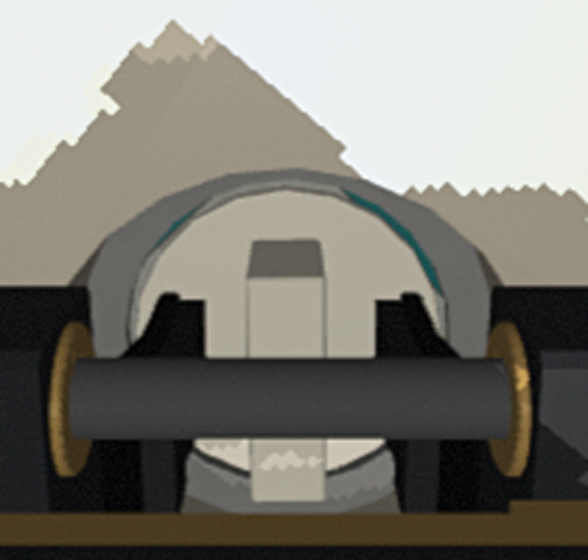

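Request:
jog_arm([
  [[0,-0.07,0],0],
  [[0,-0.07,0],0],
  [[0,-0.07,0],0],
  [[0,-0.07,0],0],
  [[0,-0.07,0],0],
  [[0,-0.07,0],0],
], grip=0.6)

```text
time: 4.18
eef_pos: [589.8, -190.2, 135.7]
ee_rot: [-2.842, 1.339, -0.004]
contact_force: [0.7, -0.3, 1.0]
grip_width: 14.1
```

```bash
cat > st.py <<'E'
from h import *
def st():
    s=robot.state(); T=Rn.from_rotvec(s['ee_rot']).as_matrix()
    print(s['time'],s['eef_pos'].round(2),'ang',np.degrees(np.arctan2(T[1,0],T[0,0])).round(2),'F',s['contact_force'].round(2),'M',s['wrist_torque'].round(3),'w',s['grip_width'].round(2),'Ftool',(T.T@s['contact_force']).round(1),'tilt',T[:,2].round(4),'j7',s['joint_pos'][6].round(3))
st();
if __name__=='__main__': st()
E
python3 st.py
```

```text
Traceback (most recent call last):
  File "st.py", line 5, in <module>
    st();
    ~~^^
  File "st.py", line 4, in st
    print(s['time'],s['eef_pos'].round(2),'ang',np.degrees(np.arctan2(T[1,0],T[0,0])).round(2),'F',s['contact_force'].round(2),'M',s['wrist_torque'].round(3),'w',s['grip_width'].round(2),'Ftool',(T.T@s['contact_force']).round(1),'tilt',T[:,2].round(4),'j7',s['joint_pos'][6].round(3))
                                                                                                                                                                  ^^^^^^^^^^^^^^^^^^^^^
AttributeError: 'float' object has no attribute 'round'
```

Request:
jog_arm([
  [[0,0,0],-2],
  [[0,0,0],-5],
  [[0,0,0],-8],
  [[0,0,0],-11],
  [[0,0,0],-14],
  [[0,0,0],-17],
  [[0,0,0],-20],
  [[0,0,0],-22],
  [[0,0,0],-22],
  [[0,0,0],-22],
])

```text
time: 5.42
eef_pos: [589.8, -190.1, 135.7]
ee_rot: [-3.045, 0.772, -0.004]
contact_force: [0.4, 0.3, 0.1]
grip_width: 13.6
```

```bash
sed -i '/^st();/d; s/s\[.grip_width.\].round(2)/s["grip_width"]/' st.py; python3 st.py
```

```text
5.425 [ 589.78 -190.12  135.75] ang -28.46 F [0.38 0.32 0.06] M [0.168 0.054 0.011] w 13.561586646564523 Ftool [ 0.2 -0.5 -0.1] tilt [ 2.3e-03 -4.0e-04 -1.0e+00] j7 -1.9
```

Request:
jog_arm([
  [[0,0,0],-1],
  [[0,0,0],-2],
  [[0,0,0],-2],
])

```text
time: 5.8
eef_pos: [589.8, -190.1, 135.8]
ee_rot: [-3.058, 0.719, -0.004]
contact_force: [-0.2, 0.8, 0.5]
grip_width: 13.7
```

```bash
python3 st.py
```

```text
5.8 [ 589.77 -190.15  135.75] ang -26.45 F [-0.21  0.82  0.46] M [ 0.147  0.025 -0.03 ] w 13.715518602904757 Ftool [-0.6 -0.6 -0.5] tilt [ 2.3e-03 -4.0e-04 -1.0e+00] j7 -1.867
```

Request:
jog_arm([
  [[0,0,0],-1],
  [[0,0,0],-2],
  [[0,0,0],-2],
])

```text
time: 6.18
eef_pos: [589.8, -190.2, 135.7]
ee_rot: [-3.07, 0.665, -0.004]
contact_force: [0.5, -0.4, 1.5]
grip_width: 13.8
```

```bash
python3 st.py
```

```text
6.175 [ 589.76 -190.17  135.73] ang -24.44 F [ 0.53 -0.36  1.51] M [ 0.116  0.036 -0.035] w 13.785892535599839 Ftool [ 0.6  0.1 -1.5] tilt [ 2.3e-03 -4.0e-04 -1.0e+00] j7 -1.834
```

Request:
jog_arm([
  [[0,0,0],-1],
  [[0,0,0],-2],
  [[0,0,0],-2],
])

```text
time: 6.55
eef_pos: [589.8, -190.2, 135.7]
ee_rot: [-3.082, 0.611, -0.004]
contact_force: [-0.3, 0.7, -0.3]
grip_width: 13.7
```

```bash
python3 st.py
```

```text
6.55 [ 589.78 -190.2   135.73] ang -22.43 F [-0.29  0.71 -0.33] M [0.118 0.024 0.01 ] w 13.726346167519274 Ftool [-0.5 -0.5  0.3] tilt [ 2.3e-03 -4.0e-04 -1.0e+00] j7 -1.8
```

Request:
jog_arm([
  [[0,0,0],-1],
  [[0,0,0],-2],
  [[0,0,0],-2],
])

```text
time: 6.92
eef_pos: [589.8, -190.2, 135.7]
ee_rot: [-3.092, 0.557, -0.004]
contact_force: [0.8, 0.3, 0.1]
grip_width: 13.8
```

```bash
python3 st.py
```

```text
6.925 [ 589.76 -190.21  135.73] ang -20.41 F [0.75 0.28 0.13] M [ 0.121  0.06  -0.02 ] w 13.807648222867012 Ftool [ 0.6 -0.5 -0.1] tilt [ 2.3e-03 -4.0e-04 -1.0e+00] j7 -1.767
```

Request:
jog_arm([
  [[0,0,0],-1],
  [[0,0,0],-2],
  [[0,0,0],-2],
])

```text
time: 7.3
eef_pos: [589.8, -190.2, 135.7]
ee_rot: [-3.101, 0.502, -0.004]
contact_force: [0.3, 0.1, -0.2]
grip_width: 13.5
```

```bash
python3 st.py
```

```text
7.3 [ 589.75 -190.2   135.71] ang -18.4 F [ 0.26  0.05 -0.25] M [0.092 0.039 0.028] w 13.460223617008523 Ftool [ 0.2 -0.1  0.3] tilt [ 2.3e-03 -3.0e-04 -1.0e+00] j7 -1.734
```

Request:
jog_arm([
  [[0,0,0],-1],
  [[0,0,0],-2],
  [[0,0,0],-2],
])

```text
time: 7.68
eef_pos: [589.8, -190.2, 135.7]
ee_rot: [-3.11, 0.448, -0.004]
contact_force: [0.4, -0.0, -0.3]
grip_width: 13.5
```

```bash
python3 st.py
```

```text
7.675 [ 589.77 -190.2   135.74] ang -16.38 F [ 0.44 -0.03 -0.31] M [0.08  0.073 0.022] w 13.486279385640657 Ftool [ 0.4 -0.1  0.3] tilt [ 2.3e-03 -3.0e-04 -1.0e+00] j7 -1.701
```

Request:
jog_arm([
  [[0,0,0],-1],
  [[0,0,0],-2],
  [[0,0,0],-2],
])

```text
time: 8.05
eef_pos: [589.8, -190.2, 135.7]
ee_rot: [3.117, -0.393, 0.004]
contact_force: [-0.8, 0.8, -0.2]
grip_width: 13.6
```

```bash
python3 st.py
```

```text
8.05 [ 589.76 -190.2   135.72] ang -14.36 F [-0.81  0.77 -0.16] M [ 0.121  0.023 -0.011] w 13.571596274882493 Ftool [-1.  -0.5  0.2] tilt [ 2.3e-03 -3.0e-04 -1.0e+00] j7 -1.667
```

Request:
jog_arm([
  [[0,0,0],-1],
  [[0,0,0],-2],
  [[0,0,0],-2],
])

```text
time: 8.43
eef_pos: [589.8, -190.2, 135.7]
ee_rot: [3.123, -0.338, 0.004]
contact_force: [0.1, -0.0, 0.6]
grip_width: 14.2
```

```bash
python3 st.py
```

```text
8.425 [ 589.75 -190.23  135.72] ang -12.35 F [ 0.09 -0.02  0.56] M [ 0.063 -0.02  -0.071] w 14.241815439155065 Ftool [ 0.1 -0.  -0.6] tilt [ 2.3e-03 -3.0e-04 -1.0e+00] j7 -1.634
```

```bash
cat > av.py <<'E'
from st import *
A=[]
for i in range(6):
    A.append(robot.state()['wrist_torque'][2]); robot.read_camera('wrist')
print(np.round(A,3),np.mean(A).round(4)); st()
E
python3 av.py
```

```text
[-0.071  0.007 -0.063 -0.039  0.009 -0.037] -0.0323
8.725 [ 589.75 -190.2   135.73] ang -12.37 F [-0.26  0.06 -0.23] M [ 0.057 -0.037 -0.01 ] w 13.533605950889168 Ftool [-0.3 -0.   0.2] tilt [ 2.3e-03 -3.0e-04 -1.0e+00] j7 -1.635
```

Request:
jog_arm([
  [[0,0,0],-0.5],
  [[0,0,0],-1],
  [[0,0,0],-1],
])

```text
time: 9.1
eef_pos: [589.8, -190.2, 135.7]
ee_rot: [3.126, -0.311, 0.004]
contact_force: [-0.7, -0.7, -0.1]
grip_width: 14.1
```

```bash
python3 av.py
```

```text
[-0.031 -0.073 -0.024 -0.026 -0.023 -0.01 ] -0.0312
9.4 [ 589.75 -190.22  135.73] ang -11.37 F [-0.28 -0.13  0.51] M [ 0.066 -0.001 -0.015] w 13.649463236767817 Ftool [-0.2  0.2 -0.5] tilt [ 2.3e-03 -3.0e-04 -1.0e+00] j7 -1.618
```

Request:
jog_arm([
  [[0,0,0],-1],
  [[0,0,0],-2],
  [[0,0,0],-2],
])

```text
time: 9.78
eef_pos: [589.8, -190.2, 135.7]
ee_rot: [3.131, -0.256, 0.004]
contact_force: [0.2, 0.1, 0.8]
grip_width: 13.7
```

```bash
sed -i 's/range(6)/range(3)/' av.py; python3 av.py
```

```text
[ 0.043  0.001 -0.004] 0.0134
9.925 [ 589.77 -190.23  135.75] ang -9.37 F [0.33 0.27 0.03] M [0.112 0.068 0.029] w 13.837819138045536 Ftool [ 0.3 -0.3 -0. ] tilt [ 2.4e-03 -3.0e-04 -1.0e+00] j7 -1.585
```

Just noise so far; continuing.

Request:
jog_arm([
  [[0,0,0],-1],
  [[0,0,0],-2],
  [[0,0,0],-2],
])

```text
time: 10.3
eef_pos: [589.7, -190.2, 135.7]
ee_rot: [3.135, -0.202, 0.004]
contact_force: [-0.3, -0.8, 1.2]
grip_width: 13.8
```

```bash
python3 av.py
```

```text
[ 0.004 -0.028 -0.058] -0.0271
10.45 [ 589.74 -190.22  135.72] ang -7.37 F [-1.92  0.34  0.81] M [0.036 0.026 0.007] w 13.89677515866323 Ftool [-1.9 -0.1 -0.8] tilt [ 2.3e-03 -3.0e-04 -1.0e+00] j7 -1.552
```

Request:
jog_arm([
  [[0,0,0],-1],
  [[0,0,0],-2],
  [[0,0,0],-2],
])

```text
time: 10.82
eef_pos: [589.7, -189.8, 135.7]
ee_rot: [-3.138, 0.146, -0.003]
contact_force: [-0.4, 0.4, 0.0]
grip_width: 13.6
```

```bash
python3 av.py
```

```text
[-0.077 -0.051 -0.037] -0.0548
10.975 [ 589.72 -189.88  135.66] ang -5.36 F [0.2  2.47 0.67] M [ 0.43   0.101 -0.099] w 13.844827987667397 Ftool [-0.  -2.5 -0.7] tilt [ 2.1e-03  2.0e-04 -1.0e+00] j7 -1.519
```

```bash
python3 av.py; python3 av.py
```

```text
[-0.099 -0.061 -0.096] -0.0851
11.125 [ 589.74 -189.91  135.68] ang -5.37 F [-0.18  0.86  0.34] M [ 0.507  0.071 -0.01 ] w 13.73617938682188 Ftool [-0.3 -0.8 -0.3] tilt [ 2.1e-03  2.0e-04 -1.0e+00] j7 -1.519
[-0.01  -0.058 -0.064] -0.0439
11.275 [ 589.75 -189.9   135.7 ] ang -5.36 F [-0.48  1.87  0.86] M [ 0.552  0.148 -0.026] w 13.712505997849455 Ftool [-0.7 -1.8 -0.9] tilt [ 2.2e-03  1.0e-04 -1.0e+00] j7 -1.519
```

Request:
jog_arm([
  [[0,0,0],-0.5],
  [[0,0,0],-1],
  [[0,0,0],-1],
])

```text
time: 11.65
eef_pos: [589.7, -189.8, 135.7]
ee_rot: [-3.139, 0.119, -0.003]
contact_force: [-0.3, 1.5, -0.1]
grip_width: 13.8
```

```bash
sed -i 's/range(3)/range(5)/' av.py; python3 av.py
```

```text
[-0.095 -0.012 -0.037 -0.093 -0.142] -0.0757
11.9 [ 589.7  -189.77  135.66] ang -4.36 F [-1.26  1.63  0.79] M [ 0.684  0.084 -0.054] w 13.666325538795347 Ftool [-1.4 -1.5 -0.8] tilt [ 2.1e-03  3.0e-04 -1.0e+00] j7 -1.503
```

Request:
jog_arm([
  [[0,0,0],-0.5],
  [[0,0,0],-1],
  [[0,0,0],-1],
])

```text
time: 12.28
eef_pos: [589.7, -189.8, 135.7]
ee_rot: [-3.14, 0.092, -0.003]
contact_force: [-0.8, 1.8, 0.3]
grip_width: 13.4
```

```bash
python3 av.py
```

```text
[-0.163 -0.206 -0.119 -0.137 -0.123] -0.1496
12.525 [ 589.75 -189.73  135.65] ang -3.36 F [-1.07  1.3  -0.05] M [ 0.736  0.102 -0.165] w 13.767654334654624 Ftool [-1.1 -1.2  0.1] tilt [ 2.1e-03  4.0e-04 -1.0e+00] j7 -1.487
```

Request:
jog_arm([
  [[0,0,0],0.8],
  [[0,-0.02,0],1.6],
  [[0,-0.02,0],1.6],
  [[0,-0.02,0],1.6],
])

```text
time: 13.02
eef_pos: [589.7, -189.7, 135.7]
ee_rot: [-3.138, 0.136, -0.003]
contact_force: [-0.1, 2.2, 0.6]
grip_width: 13.8
```

```bash
python3 av.py
```

```text
[-0.001 -0.055 -0.028 -0.035  0.025] -0.0187
13.275 [ 589.72 -189.7   135.67] ang -4.97 F [-1.29  1.13  0.27] M [ 0.513  0.189 -0.044] w 13.552131991578038 Ftool [-1.4 -1.  -0.3] tilt [ 2.1e-03  2.0e-04 -1.0e+00] j7 -1.513
```

Request:
jog_arm([
  [[0,0,-0.1],0],
  [[0,0,-0.2],0],
  [[0,0,-0.3],0],
  [[0,0,-0.3],0],
])

```text
time: 13.78
eef_pos: [589.5, -189.7, 138.4]
ee_rot: [-3.138, 0.136, -0.002]
contact_force: [1.6, 1.4, -2.9]
grip_width: 13.9
```

```bash
python3 av.py
```

```text
[-0.034 -0.063 -0.031 -0.034 -0.04 ] -0.0403
14.025 [ 589.53 -189.74  138.52] ang -4.97 F [-0.27  2.18 -2.74] M [ 0.424  0.088 -0.026] w 13.79667605398657 Ftool [-0.5 -2.1  2.7] tilt [ 1.6e-03  2.0e-04 -1.0e+00] j7 -1.512
```

Request:
jog_arm([
  [[0,0,-0.1],0],
  [[0,0,-0.2],0],
  [[0,0,-0.2],0],
])

```text
time: 14.4
eef_pos: [589.6, -189.7, 140.7]
ee_rot: [-3.138, 0.136, -0.003]
contact_force: [-0.3, 1.6, -1.5]
grip_width: 13.7
```

```bash
python3 av.py
```

```text
[-0.013 -0.082 -0.064 -0.03  -0.019] -0.0415
14.65 [ 589.59 -189.68  140.58] ang -4.97 F [-0.33  2.49 -2.02] M [ 0.367  0.046 -0.044] w 13.9211691129083 Ftool [-0.6 -2.5  2. ] tilt [ 1.8e-03  2.0e-04 -1.0e+00] j7 -1.511
```

Request:
jog_arm([
  [[0,0,-0.1],0],
  [[0,0,-0.2],0],
  [[0,0,-0.3],0],
  [[0,0,-0.3],0],
])

```text
time: 15.15
eef_pos: [589.6, -189.8, 143.7]
ee_rot: [-3.138, 0.136, -0.003]
contact_force: [-0.3, 1.0, -2.4]
grip_width: 13.8
```

```bash
python3 av.py
```

```text
[-0.018 -0.044  0.008 -0.038 -0.006] -0.0196
15.4 [ 589.62 -189.74  143.63] ang -4.97 F [-0.37  0.96 -2.27] M [ 0.408  0.047 -0.034] w 13.722451197727018 Ftool [-0.5 -0.9  2.3] tilt [ 1.9e-03  2.0e-04 -1.0e+00] j7 -1.51
```

Request:
jog_arm([
  [[0,0,-0.15],0],
  [[0,0,-0.3],0],
  [[0,0,-0.45],0],
  [[0,0,-0.6],0],
  [[0,0,-0.6],0],
])

```text
time: 16.02
eef_pos: [589.7, -190.1, 149.9]
ee_rot: [3.138, -0.137, 0.004]
contact_force: [-0.2, -0.6, -1.2]
grip_width: 13.6
```

```bash
python3 av.py
```

```text
[-0.013 -0.01   0.039  0.027  0.005] 0.0095
16.275 [ 589.58 -189.77  149.59] ang -4.97 F [-0.05 -1.   -2.1 ] M [0.048 0.036 0.015] w 13.817215868193486 Ftool [0.  1.  2.1] tilt [ 1.8e-03  1.0e-04 -1.0e+00] j7 -1.508
```

Request:
jog_arm([
  [[0,0,-0.3],0],
  [[0,0,-0.7],0],
  [[0,0,-1.1],0],
  [[0,0,-1.6],0],
  [[0,0,-2.4],0],
  [[0,0,-3.5],0],
  [[0,0,-5],0],
  [[0,0,-7],0],
  [[0,0,-8.5],0],
  [[0,0,-8.5],0],
  [[0,0,-8.5],0],
])

```text
time: 17.65
eef_pos: [589.1, -189.8, 234.2]
ee_rot: [-3.138, 0.136, -0.002]
contact_force: [-0.5, 0.1, -2.9]
grip_width: 14.0
```

```bash
python3 av.py
python3 - <<'E'
from h import *
c=snap('wrist','w4.png'); snap('top','t4.png'); snap('side','s4.png')
a=cv2.imread('pics/w4.png'); cv2.imwrite('pics/m4.png',np.hstack([cv2.resize(cv2.imread('pics/'+n),(400,300)) for n in('w4.png','s4.png')]))
E
```

```text
[ 0.048 -0.013  0.002  0.028  0.044] 0.0219
17.9 [ 589.11 -189.74  233.85] ang -4.97 F [-0.15 -0.03 -2.37] M [ 0.019  0.036 -0.03 ] w 13.872921229342547 Ftool [-0.1  0.   2.4] tilt [ 6.e-04  5.e-04 -1.e+00] j7 -1.483
```

View pics/m4.png

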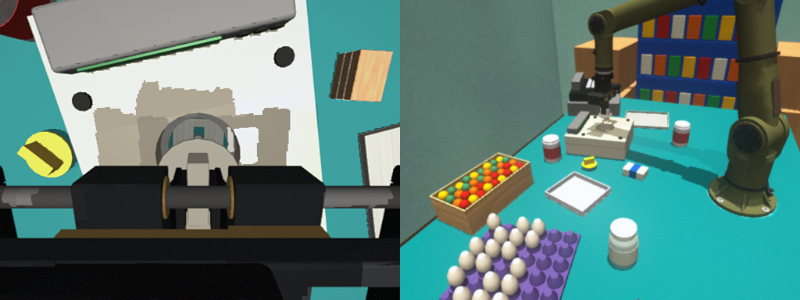

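View pics/t4.png

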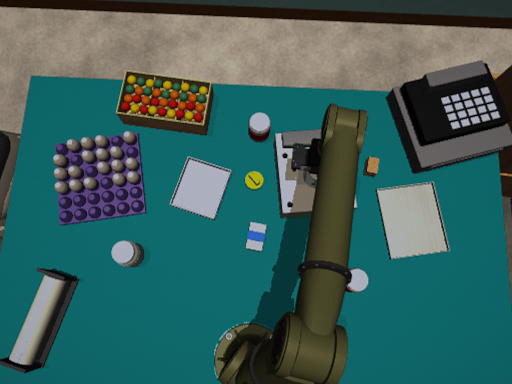

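Request:
jog_arm([
  [[-1,-3,0],0],
  [[-3,-8,0],0],
  [[-5,-13,0],0],
  [[-7,-18,0],0],
  [[-9,-23,0],0],
  [[-11,-28,0],0],
  [[-12.5,-32,0],0],
  [[-13.2,-35.5,0],0],
  [[-13.5,-37.2,0],0],
  [[-13.5,-37.2,0],0],
  [[-13.5,-37.2,0],0],
])

```text
time: 19.42
eef_pos: [487.3, 191.3, 234.1]
ee_rot: [3.138, -0.138, 0.002]
contact_force: [-0.5, -0.2, -2.3]
grip_width: 13.7
```

Run:
```python
from st import *
st(); snap('wrist','w5.png');
```

```text
19.425 [487.33 191.29 234.15] ang -5.04 F [-0.51 -0.19 -2.34] M [0.004 0.048 0.025] w 13.73365084420437 Ftool [-0.5  0.2  2.3] tilt [ 1.2e-03 -6.0e-04 -1.0e+00] j7 -2.158
```

View pics/w5.png

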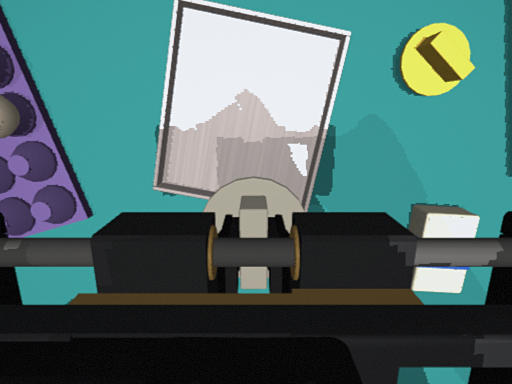

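Run:
```python
from st import *
c=ld('w5.png'); s=robot.state(); T=Rn.from_rotvec(s['ee_rot']).as_matrix()
P=[ray(c,u,v,26) for u,v in [(177,0),(350,33),(154,188)]]; print(np.round(P,1).tolist())
m=(P[1]+P[2])/2; print(m, T.T@(m-s['eef_pos']))
```

```text
[[653.9, 242.8, 26.0], [614.2, 91.9, 26.0], [487.4, 291.2, 26.0]]
[550.77300557 191.52663379  26.        ] [ 62.81859219  -6.16663864 208.18703835]
```

Request:
jog_arm([
  [[2,-0.2,0],0],
  [[4.5,-0.5,0],0],
  [[6.3,-0.6,1],0],
  [[6.3,-0.6,3],0],
  [[6.3,-0.6,5.5],0],
  [[6.3,-0.6,8],0],
  [[6.3,-0.6,10.2],0],
  [[6.3,-0.6,11.6],0],
  [[6.3,-0.6,12.4],0],
  [[6.3,-0.6,12.7],0],
  [[6.3,-0.6,12.7],0],
  [[6.3,-0.6,12.7],0],
])

```text
time: 20.98
eef_pos: [551.3, 191.6, 107.9]
ee_rot: [3.138, -0.139, 0.004]
contact_force: [-0.2, -0.1, -1.2]
grip_width: 13.8
```

Run:
```python
from st import *
st(); snap('wrist','w6.png'); snap('side','s6.png')
cv2.imwrite('pics/m6.png',np.hstack([cv2.resize(cv2.imread('pics/w6.png'),(400,300)),cv2.resize(cv2.imread('pics/s6.png')[160:310,150:350],(400,300))]))
```

```text
20.975 [551.27 191.58 107.91] ang -5.08 F [-0.19 -0.14 -1.25] M [ 0.075 -0.012  0.034] w 13.830777008996689 Ftool [-0.2  0.2  1.2] tilt [ 2.4e-03 -2.0e-04 -1.0e+00] j7 -2.249
```

View pics/m6.png

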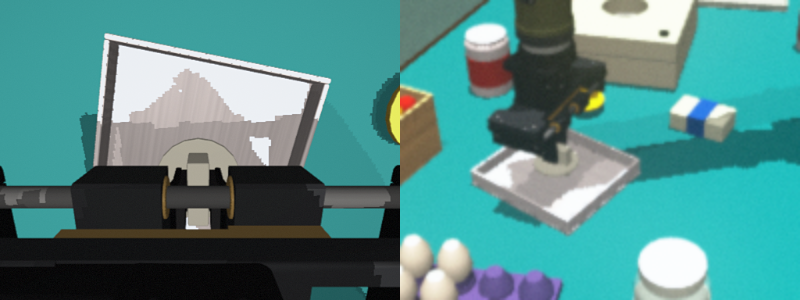

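Lock is inside the tray footprint, about 9 mm above its floor. Lowering slowly.

Request:
jog_arm([
  [[0,0,0.2],0],
  [[0,0,0.4],0],
  [[0,0,0.6],0],
  [[0,0,0.75],0],
  [[0,0,0.75],0],
])

```text
time: 21.7
eef_pos: [551.1, 191.5, 100.1]
ee_rot: [3.138, -0.139, 0.003]
contact_force: [0.6, 0.3, -1.7]
grip_width: 13.5
```

```bash
python3 av.py
```

```text
[ 0.047  0.019  0.023 -0.017  0.055] 0.0257
21.95 [551.25 191.52 100.33] ang -5.08 F [ 0.26  0.36 -1.52] M [0.101 0.042 0.019] w 13.448868701595933 Ftool [ 0.2 -0.4  1.5] tilt [ 2.3e-03 -3.0e-04 -1.0e+00] j7 -2.254
```

Request:
jog_arm([
  [[0,0,0.05],0],
  [[0,0,0.1],0],
  [[0,0,0.15],0],
  [[0,0,0.2],0],
  [[0,0,0.2],0],
])

```text
time: 22.58
eef_pos: [551.3, 191.6, 99.1]
ee_rot: [3.138, -0.139, 0.004]
contact_force: [-2.8, -1.5, 5.5]
grip_width: 14.0
```

```bash
python3 av.py
```

```text
[ 0.01  -0.064 -0.007  0.003  0.003] -0.0111
22.825 [551.32 191.59  99.08] ang -5.08 F [-3.28 -1.22  4.7 ] M [-0.264  0.609  0.025] w 13.676623487832758 Ftool [-3.1  1.5 -4.7] tilt [ 2.6e-03 -6.0e-04 -1.0e+00] j7 -2.255
```

Request:
jog_arm([
  [[0,0,0],0],
  [[0,0,0],0],
  [[0,0,0],0],
  [[0,0,0],0],
  [[0,0,0],0],
  [[0,0,0],0],
], grip=7)

```text
time: 23.58
eef_pos: [551.3, 191.6, 99.0]
ee_rot: [3.138, -0.139, 0.004]
contact_force: [0.6, -0.2, 0.1]
grip_width: 64.7
```

Run:
```python
from st import *
st(); snap('wrist','w7.png'); snap('side','s7.png')
cv2.imwrite('pics/m7.png',np.hstack([cv2.resize(cv2.imread('pics/w7.png'),(400,300)),cv2.resize(cv2.imread('pics/s7.png')[160:310,150:350],(400,300))]))
```

```text
23.575 [551.31 191.57  99.04] ang -5.08 F [ 0.61 -0.24  0.12] M [0.064 0.023 0.006] w 64.67953376006297 Ftool [ 0.6  0.2 -0.1] tilt [ 2.5e-03 -6.0e-04 -1.0e+00] j7 -2.255
```

View pics/m7.png

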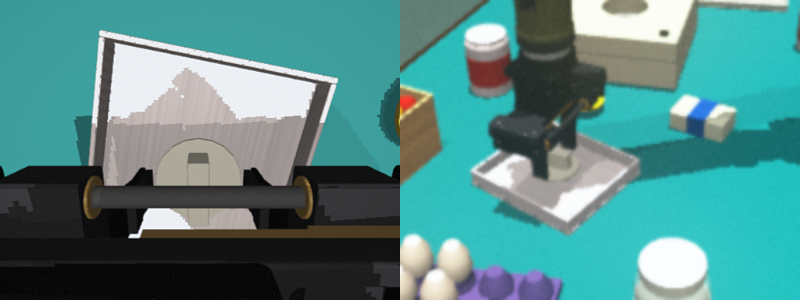

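Released, lock upright in the tray, forces zero. Raising straight up.

Request:
jog_arm([
  [[0,0,-0.5],0],
  [[0,0,-2],0],
  [[0,0,-5],0],
  [[0,0,-9],0],
  [[0,0,-13],0],
  [[0,0,-17],0],
  [[-5,0,-20],0],
  [[-8,0,-20],0],
  [[-8,0,-20],0],
  [[-8,0,-20],0],
  [[-8,0,-20],0],
])

```text
time: 25.05
eef_pos: [471.8, 198.4, 298.8]
ee_rot: [3.138, -0.141, 0.004]
contact_force: [0.2, 0.9, 1.1]
grip_width: 69.9
```

Run:
```python
from st import *
st(); snap('wrist','w8.png'); snap('side','s8.png'); snap('top','t8.png')
cv2.imwrite('pics/m8.png',np.vstack([np.hstack([cv2.resize(cv2.imread('pics/%s8.png'%n),(400,300)) for n in 'ws']),np.hstack([cv2.resize(cv2.imread('pics/t8.png'),(400,300)),cv2.resize(cv2.imread('pics/s8.png')[160:310,150:350],(400,300))])]))
```

```text
25.05 [471.84 198.42 298.78] ang -5.13 F [0.18 0.93 1.05] M [0.065 0.074 0.002] w 69.89856967839216 Ftool [ 0.1 -0.9 -1.1] tilt [ 2.3e-03 -2.0e-04 -1.0e+00] j7 -2.139
```

View pics/m8.png

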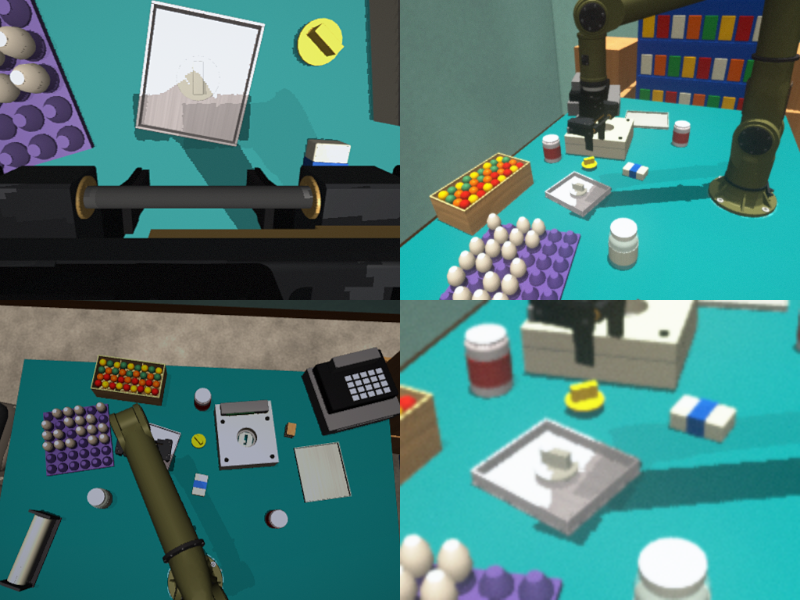

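The lock stands in the tray, the well is empty, and the bystanders look unmoved. Handing in.

```bash
python3 -c "
from h import *
print(robot.finish_job())"
```

```text
the job is handed in; nothing more can be done
None
```

The transport lock is out of the scale and standing in the metal tray, and I handed the job in at about 25 s on the robot's clock.

- **Turning:** I gripped the white lock's bar in the well and turned it anticlockwise by about 45° to where the stop began. I went on to about 47°, where the wrist torque read about 0.15 N m on average and 0.21 N m at most. I then eased back about 1.6°.
- **Lifting:** It came straight up with only about 2–3 N of pull. There was a small sideways force of 1–2.5 N near the stop and at the start of the lift, which disappeared once the key cleared the slot.
- **Placing:** I lowered it into the tray until I felt the floor, at about 5 N upward, and only then let go and backed away upward.

**Last checks:** The camera pictures show the lock upright near the middle of the tray and the well empty. The yellow look-alike and the other goods look unmoved by eye; I did not re-measure their positions. The contact force read close to zero and the robot was clear of everything.

**Risks:** At one point early in the turn I sent two 2° steps without reading the torque in between, which could have overrun the stop. It was not there, so nothing came of it. Torque readings carried about 0.03 N m of noise, so the exact angle of the stop is approximate.

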